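# Refit the thermostat knob on the sauce warmer

### The job

The sauce warmer's thermostat knob has come off and lies on the counter. Gently press it back onto its stem, turning it until it drops fully home over the flats, then turn it counterclockwise to the off stop and let go. Leave the pitcher, tamper and syrup bottle where they are.

Things in the scene. Friction and masses are not known exactly. Their poses are not given: they have to be found in the camera images.
- knob_center (a point): Centre of the loose thermostat knob, half-way up: a straight-sided grey block with an aluminium face on top, 54 mm long (its x) x 30 mm wide (its y) x 44 mm high (its z), 0.06 to 0.13 kg, upright on the counter left or right of the warmer. Grip it across its 30 mm width; these sides are flat from bottom to top. It is the same when turned half round.
- knob_slot (a point): Centre of the knob's underside, axes as knob_center, 22 mm below it. Here is a round recess 7 mm deep, 17.6 mm across, flared to 25 mm at the mouth; from its ceiling a slot 15.2 mm (knob x) x 9.2 mm (knob y) goes on up to 24 mm above the underside.
- knob: The same knob; origin at the centre of its underside, z up, x along its length.
- stem_top (a point): Centre of the unpressed brass stem's top, 126 mm above the counter, 26 mm above the deck; axes fixed to the warmer, they do not turn with the stem. The stem is a tang 14 x 8 mm, its top 2 mm tapered to 11.6 x 5.2. It meets the recess' ceiling when knob_center is 15 mm above this point and stops there unless it lies along the slot. Home: knob_center 1 mm above this point.
- collar_top (a point): Centre of the top face of the black collar round the stem, 32 mm across, 5 mm high, 21 mm below stem_top; the knob's underside rests on it when home. The stem is sprung: it yields downward up to 6 mm, starting at 3 N and reaching 8 N, then is solid. Pressing with over 25 N before the knob is home, or over 50 N ever, does damage.
- warmer: Stainless sauce warmer, a fixed box 260 (x) x 220 (y) mm, flat deck 100 mm above the counter. Origin on the stem axis at counter height, z up; the box reaches from 60 mm on its -x side (nearest the robot) to 200 mm on its +x side. Two pot lids with small knobs, 33 mm high, stand on the deck 137 mm to +x and 53 mm either side.
- off_mark (a point): The long black mark on the deck, 42 mm from the stem axis on the warmer's -x side. Off is a hard stop, with the tang's 14 mm side and the knob's length along the warmer's x axis, pointing at this mark. The stem turns 1.5 rad clockwise from off (seen from above), stiffly: 0.06 N m, a light rub does not turn it. It now stands 0.45 to 1.05 rad clockwise of off; not measured.
- pitcher: Steel milk pitcher, 76 mm across, 85 mm high, handle at its +y; origin under its centre. On the other side of the warmer from the knob. Leave alone.
- tamper: Dark steel coffee tamper, 58 mm across, 82 mm high; origin under its centre. Leave alone.
- syrup: Amber syrup bottle, 68 mm across, 190 mm high; origin under its centre. Leave alone.
Not all that is in view belongs to the job. Of the things that look like the knob, the smallest one is meant.

How it is judged:
On the way:
1. the knob has dropped over the stem's flats (well past the point where a crosswise stem would hold it, its underside within 6 mm of the collar) while off is not yet set (horizontal distance between knob_center and stem_top below 0.003 m and z of knob_center in the frame of stem_top between -0.003 and 0.007 m and not (angle between the x axis of knob_center and the x axis of stem_top, either way round below 0.2 rad)), for 0.1 s.
At the end, for the whole second after the job is handed in: The knob sits home on the stem: its centre within 3 mm of the stem axis and its underside within 2.5 mm of the collar, upright within 0.08 rad, its length along the warmer's x axis (off) within 0.2 rad, at rest and released (horizontal distance between knob_center and stem_top below 0.003 m and z of knob_center in the frame of stem_top between -0.003 and 0.0035 m and angle between knob_center's own z axis and vertical below 0.08 rad and angle between the x axis of knob_center and the x axis of stem_top, either way round below 0.2 rad and linear speed of knob below 0.02 m/s); the robot touches nothing.
It fails at once if the knob is pressed against the stem or warmer with more than 25 N before it is home (contact force between knob and warmer above 25 N and z of knob_center in the frame of stem_top above 0.006 m).
It fails at once if the knob is pressed or wrenched against the stem or warmer with more than 50 N (contact force between knob and warmer above 50 N).
It fails at once if the pitcher is shifted by more than 20 mm or tipped (distance of pitcher from where it was at the start of the episode above 0.02 m or angle between pitcher's own z axis and vertical above 0.25 rad).
It fails at once if the tamper is shifted by more than 20 mm or tipped (distance of tamper from where it was at the start of the episode above 0.02 m or angle between tamper's own z axis and vertical above 0.25 rad).
It fails at once if the syrup is shifted by more than 20 mm or tipped (distance of syrup from where it was at the start of the episode above 0.02 m or angle between syrup's own z axis and vertical above 0.25 rad).
It also fails if it takes over 64 s, if anything falls off the work surface, if the arm or the gripper's body presses on something with over 40 N, if the wrist force passes 120 N, or if a joint passes its speed limit or range.

### The arm

A 7-joint arm with a two-finger parallel gripper is mounted at the origin on the work surface. World frame = base frame: x ahead of the robot, y to its left, z up, the work surface at z = 0. Lengths are in m, angles in rad, forces in N, time in s.
With the tool pointing down it reaches from about 0.425 to 0.925 m from the base axis. Payload 6.8 kg.
Tool frame: the origin (TCP) lies at the very end of the fingers, on their centre line; the grasp point (between the pads) lies bot.grip_point_offset behind it (bot.grip_point_offset is the distance from the TCP to the grasp point, in m); z points along the fingers, y is the line along which they close (so a half turn about z gives the same grasp; the last joint's range is limited). The gripper opens to 85 mm and grips with 20 to 120 N. Pads are 22 mm wide; open, the fingers measure 114 mm over their backs; the gripper's body (76 mm by 85 mm) begins 54 mm behind the grasp point. The pads swing forward as they close: fully open they stand 13 mm farther back than shut.
Start: joints at [-1.339, 0.477, 0.022, 1.555, -0.011, 1.109, -0.083], TCP at [0.225, 0.636, 0.203] pointing down, gripper open.
Joint ranges: [-2.96, 2.96], [-0.34, 2.1], [-1.41, 1.46], [0.24, 2.44], [-1.37, 4.51], [0.17, 1.92], [-2.96, 2.96]. Speed limits (rad/s): [2.39, 2.39, 3.14, 3.14, 3.14, 3.14, 3.14].

### API

Orientations are given as a unit quaternion [w, x, y, z].
In Python, from station import bot, imaging gives the robot as it stands. The module is installed in compiled form; this text tells all that it offers.
- The arm moves only by the tool carry_out, never from a script. Its argument "targets" is one flat list of numbers, 5 for each row, row after row: the closure in counts, from 0 (fully open) to 255 (shut), then the shift along the world's x, y, z in mm, then the turn about the world's z in degrees. A call has 1 to 20 rows; each row shifts and turns the commanded pose from where the row before left it; what a row does not reach is not made up. A row lasts 1/10 s, in which the tool goes at most 50 mm and 8.59 degrees, less where a joint would pass 70% of its speed; a pose out of reach is approached as far as the arm can. A call is refused whole if a number of a shift passes 50 or a number of a turn 8.59, either way. A call with a gripper value outside its range is refused whole. The fingers move at their own pace and stop on an object; "newtons" is the grip in N (left out, the last holds). Time passes only in rows, so rows that do not move let the fingers close. It gives the time, the measured TCP pose, the force, the opening and the grip force at its end, in the units of the state.
- bot.get_obs(): the state, without advancing time (a new reading comes with each control period).
- imaging.read_camera(name): name is "side" or "top"; returns a dict with "frame" (400x640x3 uint8, red, green, blue), "fov_y" (degrees; the focal length in pixels is half the picture's height over the tangent of half this angle, whatever the lens; pixels are square), "cx", "cy" (the principal point, pixels), "k1" (the pictures are not rectified: a ray, as slopes to the right and down, at radius r is drawn at 1 + k1 r^2 times it, then the intrinsics apply), "pose" (4x4, takes a point from camera to world coordinates). Camera axes: x right, y up, looking along -z (the intrinsics and any distortion apply to the point x, -y, -z); pixel columns grow to the right and rows downward; lengths in m; the calibration is good to about 2 mm. A picture is of the moment at which its call begins. There is no depth.
- bot.hand_in(): hands the job in; it is judged then, once.
The state is a dict: "t": time; "q": joint angles; "joint_vel": joint speeds; "joint_torque": joint torques, N m; "eef_pos": TCP position; "tool_rot": TCP orientation; "contact_force": force on the tool from outside, world axes, zero at the start; "torque": the same for the moment, N m; "gripper_width": opening from 0.0 (shut) to 1.0 (fully open); "grasp_force": force on a finger pad.
Only numpy, scipy, OpenCV 4.12 (cv2) and the standard library are available. Lean on these libraries where they do the work, as an engineer would, in place of code of your own. Each camera call takes 0.05 s, during which the arm holds its last target. There are 200 camera calls.

## Working session

There is one attempt and no reset: what is moved stays moved. The work goes in short steps, Python scripts to look and compute and a tool call to move; the robot and the scene stay as the last step left them, time stands still between calls to the robot, and variables do not carry over. Pictures are saved under pics/ and viewed, at most 10 in all, crops included, and the job is handed in when it is done.

Besides the shell and the picture viewer there is one more tool, called in YAML: its name, and indented under it one key for each argument. carry_out: Moves the arm, as the interface text tells. Its arguments: {"type":"object","properties":{"targets":{"type":"array","items":{"type":"number"}},"newtons":{"type":"number"}},"required":["targets"]}

```bash
mkdir -p pics
cat > h.py <<'E'
import numpy as np, cv2
from station import bot, imaging
def grab(n):
    c=imaging.read_camera(n); cv2.imwrite  # rgb->bgr on save
    return c
def save(f,p): cv2.imwrite(p,cv2.cvtColor(f,cv2.COLOR_RGB2BGR))
def K(c):
    f=200/np.tan(np.radians(c["fov_y"])/2); return np.array([[f,0,c["cx"]],[0,f,c["cy"]],[0,0,1.]])
def D(c): return np.array([c["k1"],0,0,0,0.])
def ray(c,u,v):
    x,y=cv2.undistortPoints(np.array([[[u,v]]],float),K(c),D(c))[0,0]
    P=np.array(c["pose"]); return P[:3,3],P[:3,:3]@np.array([x,-y,-1])
def at(c,u,v,z):
    o,d=ray(c,u,v); return o+d*(z-o[2])/d[2]
def proj(c,p):
    P=np.array(c["pose"]); q=(np.atleast_2d(p)-P[:3,3])@P[:3,:3]; q=q*[1,-1,-1]
    return cv2.projectPoints(q.reshape(-1,1,3).astype(float),np.zeros(3),np.zeros(3),K(c),D(c))[0][:,0]
E
python3 - <<'E'
from h import *
for n in("top","side"):
    c=grab(n); save(c["frame"],f"pics/{n}0.png"); print(n,c["fov_y"],c["cx"],c["cy"],c["k1"],np.round(c["pose"],3).tolist())
o=bot.get_obs(); print(o["eef_pos"],o["tool_rot"],o["contact_force"],o["t"],bot.grip_point_offset)
E
```

```text
top 47.03772667458715 314.57557148966674 203.2053608739568 -0.12843699064000294 [[0.017, 0.982, -0.187, 0.333], [-1.0, 0.018, 0.004, 0.009], [0.008, 0.187, 0.982, 1.421], [0.0, 0.0, 0.0, 1.0]]
side 46.638248705341255 318.20361177700175 209.52326301633283 -0.07841832494461605 [[0.776, 0.404, -0.484, -0.06], [-0.63, 0.506, -0.589, -0.799], [0.007, 0.762, 0.648, 0.977], [0.0, 0.0, 0.0, 1.0]]
[0.22483069 0.63586372 0.20175294] [-6.70603918e-05  1.69087470e-01  9.85600734e-01 -7.84731410e-04] [-0.33117766 -0.39359686 -0.56541737] 0.1 0.0187
```

View pics/top0.png

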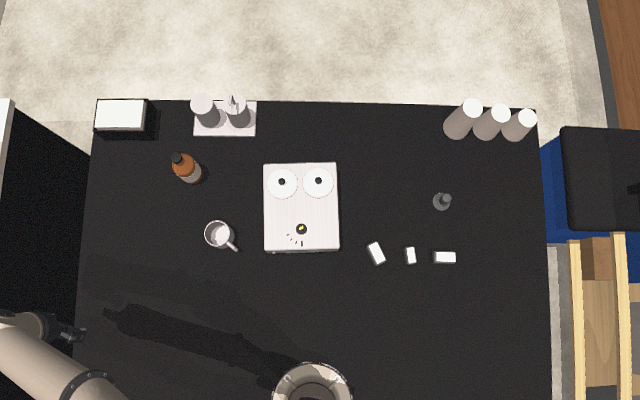

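View pics/side0.png

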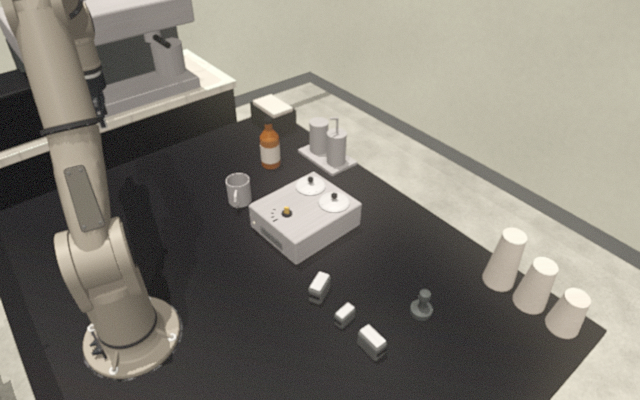

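Three knob-like blocks show in the top view: (376,253), (410,255) and (445,257); in the side view they are at (319,288), (344,315) and (372,342). The middle one looks smallest. I'll measure all three and enlarge them together with the stem.

Run:
```python
from h import *
c=grab("top"); F=c["frame"]; g=cv2.cvtColor(F,cv2.COLOR_RGB2GRAY)
a=cv2.resize(F[205:275,260:300+165],None,fx=3.9,fy=3.9,interpolation=cv2.INTER_CUBIC)
b=cv2.resize(F[215:253,270:335],None,fx=8,fy=8,interpolation=cv2.INTER_CUBIC)
W=800;im=np.zeros((590,W,3),np.uint8); im[:a.shape[0],:min(W,a.shape[1])]=a[:,:W]; im[280:280+b.shape[0],:b.shape[1]]=b[:590-280]
save(im,"pics/crop1.png")
for nm,z in(("top",.044),("side",.044)):
  c=grab(nm);g=cv2.cvtColor(c["frame"],cv2.COLOR_RGB2GRAY)
  for u,v in(((376,253),(410,255),(445,257)) if nm=="top" else ((319,288),(344,315),(372,342))):
    s=g[v-22:v+22,u-22:u+22]; m=(s>190).astype(np.uint8)
    n,l,st,ce=cv2.connectedComponentsWithStats(m); k=1+np.argmax(st[1:,4])
    ys,xs=np.nonzero(l==k)
    pts=np.array([at(c,x+u-22,y+v-22,z)[:2] for x,y in zip(xs,ys)])
    r=cv2.minAreaRect((pts*1000).astype(np.float32)); 
    print(nm,(u,v),np.round(pts.mean(0),4),"px",st[k,4],"rect",np.round(r[0],1),np.round(r[1],1),round(r[2],1), "PCA",np.round(np.degrees(cv2.PCACompute(pts,None)[1][0] @ np.array([0,0])),1), cv2.PCACompute(pts,None)[1][0])
```

```text
top (376, 253) [ 0.4487 -0.1865] px 192 rect [ 448.8 -186.6] [60.2 27.3] 26.7 PCA 0.0 [0.89927043 0.43739306]
top (410, 255) [ 0.4432 -0.2902] px 115 rect [ 443.4 -290.1] [45.8 22.5] 7.3 PCA 0.0 [0.99452522 0.10449682]
top (445, 257) [ 0.4387 -0.3964] px 189 rect [ 438.7 -396.6] [27.3 59.3] 0.4 PCA 0.0 [0.05717822 0.99836399]
side (319, 288) [ 0.4552 -0.1779] px 200 rect [ 455.5 -177.6] [61.3 29.4] 26.5 PCA 0.0 [0.89720706 0.44161011]
side (344, 315) [ 0.4446 -0.2917] px 141 rect [ 444.8 -291.6] [47.3 22.8] 7.6 PCA 0.0 [0.9918836  0.12714923]
side (372, 342) [ 0.446  -0.3887] px 277 rect [ 446.7 -388.4] [61.1 29.9] 88.7 PCA 0.0 [0.0053608  0.99998563]
```

View pics/crop1.png

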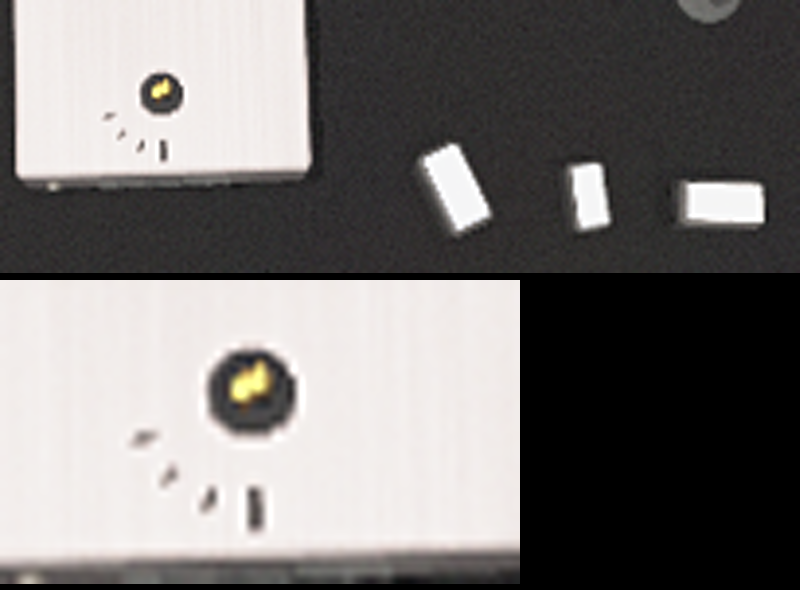

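The middle block at top (410,255) and side (344,315) is the knob. Its face measures about 46x23 mm by threshold, against 60x27 for the other two, so it is the smallest. It's at about (0.444, -0.291) with yaw about 6.5°. The stem is at top (301,228), and the tang looks turned clockwise. Next I'll measure the stem axis and the warmer's yaw.

Run:
```python
from h import *
for nm,(u,v),(bu,bv) in(("top",(301,228),(301,208)),("side",(287,212),(300,215))):
  c=grab(nm);g=cv2.cvtColor(c["frame"],cv2.COLOR_RGB2GRAY)
  hsv=cv2.cvtColor(c["frame"],cv2.COLOR_RGB2HSV)
  s=slice(v-9,v+10),slice(u-9,u+10)
  def cen(m,z):
    n,l,st,ce=cv2.connectedComponentsWithStats(m.astype(np.uint8)); k=1+np.argmax(st[1:,4]);ys,xs=np.nonzero(l==k)
    P=np.array([at(c,x+u-9,y+v-9,z)[:2] for x,y in zip(xs,ys)]); r=cv2.minAreaRect((P*1000).astype(np.float32)); d=cv2.PCACompute(P,None)[1][0]
    return st[k,4],np.round(P.mean(0),4),np.round((P.min(0)+P.max(0))/2,4),np.round(r[1],1),"pca",np.round(np.degrees(np.arctan2(d[1],d[0])),1)
  yel=(hsv[s][...,1]>90)&(hsv[s][...,2]>90)
  print(nm,"collar",cen((g[s]<130)|yel,.105)); print(" brass",cen(yel,.126))
  if nm=="top":
    m=(g>170).astype(np.uint8); m=cv2.morphologyEx(m,cv2.MORPH_CLOSE,np.ones((15,15)))
    n,l=cv2.connectedComponents(m); ys,xs=np.nonzero(l==l[200,301])
    P=np.array([at(c,x,y,.1)[:2] for x,y in zip(xs,ys)],np.float32)*1000
    r=cv2.minAreaRect(P); print("deck",r, cv2.boxPoints(r).round(0).tolist())
    # side edges fit
    for nme,sel in(("left",np.min),("right",np.max)):
      E=np.array([at(c,sel(xs[ys==y]),y,.1)[:2] for y in range(185,243)]); p=np.polyfit(E[:,0],E[:,1],1);print(nme,np.degrees(np.arctan(p[0])),E.mean(0))
    t=slice(231,249),slice(295,309); ys,xs=np.nonzero(g[t]<150); print(sorted(zip(xs+295,ys+231,g[t][ys,xs])))
```

```text
top collar (np.int32(88), array([0.5088, 0.0407]), array([0.509 , 0.0408]), array([26.2, 28.9]), 'pca', np.float64(89.8))
 brass (np.int32(20), array([0.5091, 0.0403]), array([0.5091, 0.0403]), array([10.1, 14.1]), 'pca', np.float64(-44.4))
deck ((575.1814575195312, 44.27500915527344), (262.4052429199219, 217.1359100341797), 2.856090545654297) [[439.0, 146.0], [450.0, -71.0], [712.0, -58.0], [701.0, 159.0]]
left 2.500244805680183 [0.5520117  0.15001509]
right 2.765069064401548 [ 0.55595436 -0.0636933 ]
[(np.int64(296), np.int64(231), np.uint8(131)), (np.int64(296), np.int64(241), np.uint8(125)), (np.int64(296), np.int64(242), np.uint8(106)), (np.int64(297), np.int64(231), np.uint8(71)), (np.int64(297), np.int64(232), np.uint8(114)), (np.int64(298), np.int64(231), np.uint8(70)), (np.int64(298), np.int64(232), np.uint8(67)), (np.int64(298), np.int64(233), np.uint8(131)), (np.int64(299), np.int64(231), np.uint8(70)), (np.int64(299), np.int64(232), np.uint8(70)), (np.int64(299), np.int64(233), np.uint8(77)), (np.int64(300), np.int64(231), np.uint8(79)), (np.int64(300), np.int64(232), np.
[... 662 characters left out ...]
.int64(302), np.int64(244), np.uint8(111)), (np.int64(302), np.int64(245), np.uint8(120)), (np.int64(303), np.int64(231), np.uint8(73)), (np.int64(303), np.int64(232), np.uint8(69)), (np.int64(303), np.int64(233), np.uint8(82)), (np.int64(304), np.int64(231), np.uint8(73)), (np.int64(304), np.int64(232), np.uint8(59)), (np.int64(305), np.int64(231), np.uint8(74)), (np.int64(305), np.int64(232), np.uint8(97)), (np.int64(306), np.int64(231), np.uint8(144))]
side collar (np.int32(71), array([0.5118, 0.0415]), array([0.5108, 0.043 ]), array([40.4, 25.9]), 'pca', np.float64(56.3))
 brass (np.int32(35), array([0.5022, 0.0281]), array([0.5017, 0.0288]), array([26.2, 16.9]), 'pca', np.float64(54.7))
```

carry_out:
  targets: [0,45,-20,10,0,0,45,-20,10,0,0,45,-20,10,0,0,45,-20,10,0,0,40,-25,10,0,0,20,-45,0,5,0,10,-48,0,8,0,0,-48,0,8,0,0,-48,0,5,0,0,-48,0,0,0,0,-48,0,0,0,0,-48,0,0,0,0,-48,0,0,0,0,-48,0,0,0,0,-48,0,0,0,0,-48,0,0,0,0,-48,0,0,0,0,-48,0,0,0,0,-48,0,0,0,0,-48,0,0]

```text
t: 2.35
eef_pos: [0.4738, -0.1871, 0.2528]
tool_rot: [0.001, -0.057, 0.998, 0.0]
contact_force: [1.7, 0.7, 0.4]
gripper_width: 1.002
grasp_force: 0.0
```

The deck yaw is about 2.6°, the stem axis is near (0.5095, 0.041), and the tang is about 45° clockwise. Going down on the knob now.

carry_out:
  targets: [0,-15,-40,0,0,0,-15,-40,0,0,0,0,-24,-40,0,0,0,0,-50,0,0,0,0,-50,0,0,0,0,0,0,0,0,0,-40,0,0,0,0,-35,0,0,0,0,-20,0,0,0,0,-10,0,0,0,0,0,0,0,0,0,0,0]

```text
t: 3.55
eef_pos: [0.4455, -0.2899, 0.0092]
tool_rot: [0.001, -0.057, 0.998, -0.001]
contact_force: [-0.7, 0.2, -0.3]
gripper_width: 0.998
grasp_force: 0.0
```

Run:
```python
from h import *
ims=[]
for n,(u,v) in(("top",(410,255)),("side",(344,315))):
    c=grab(n); ims.append(cv2.resize(c["frame"][v-50:v+30,u-40:u+40],(400,400),interpolation=cv2.INTER_CUBIC))
save(np.hstack(ims),"pics/g1.png"); o=bot.get_obs(); print(o["eef_pos"],o["contact_force"])
```

```text
[ 0.44540378 -0.28978182  0.00911412] [0.72384115 1.07101679 0.02387607]
```

View pics/g1.png

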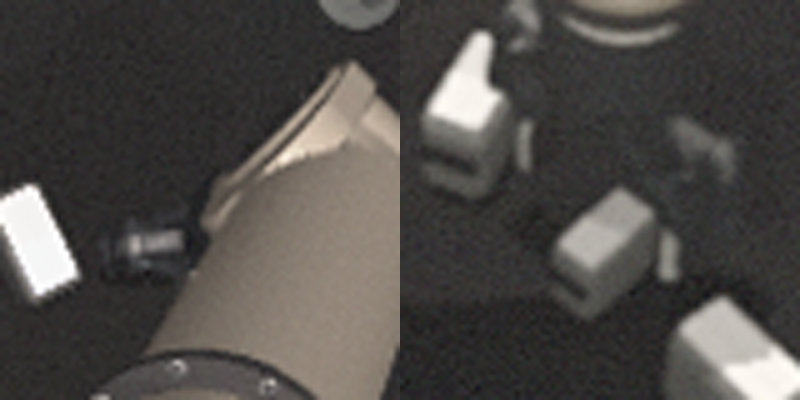

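The side crop shows the knob at about (605,250), between the left fingertip at (525,140) and the right one at (668,255). Closing on it and lifting.

carry_out:
  targets: [255,0,0,0,0,255,0,0,0,0,255,0,0,0,0,255,0,0,0,0,255,0,0,0,0,255,0,0,0,0,255,0,0,0,0,255,0,0,0,0,255,0,0,0,0,255,0,0,0,0]
  newtons: 40

```text
t: 4.65
eef_pos: [0.4442, -0.2893, 0.0078]
tool_rot: [0.0, -0.057, 0.998, -0.0]
contact_force: [0.0, -0.3, 5.8]
gripper_width: 0.336
grasp_force: 39.8
```

Run:
```python
from h import *
c=grab("side"); save(cv2.resize(c["frame"][265:345,304:384],(400,400),interpolation=cv2.INTER_CUBIC),"pics/g2.png"); o=bot.get_obs(); print(o["eef_pos"],o["tool_rot"],o["contact_force"],o["gripper_width"]*85)
# projected knob top corners if centred at TCP
p=o["eef_pos"]; a=np.radians(6.5); ex=np.array([np.cos(a),np.sin(a),0]); ey=np.array([-np.sin(a),np.cos(a),0])
C=np.array([p[0],p[1],.044])+[i*.027*ex+j*.015*ey for i,j in((-1,-1),(1,-1),(1,1),(-1,1))]
print((proj(c,C)-[304,265])*5)
```

```text
[ 0.4442652  -0.28933923  0.00777595] [ 1.96545750e-04 -5.68682224e-02  9.98381674e-01 -1.15810287e-05] [-0.83857855  1.00926862  5.43216137] 28.756183713721438
[[185.19022849 272.41123452]
 [257.92814845 209.16929102]
 [213.24229218 175.82035218]
 [140.33681297 237.36800332]]
```

View pics/g2.png

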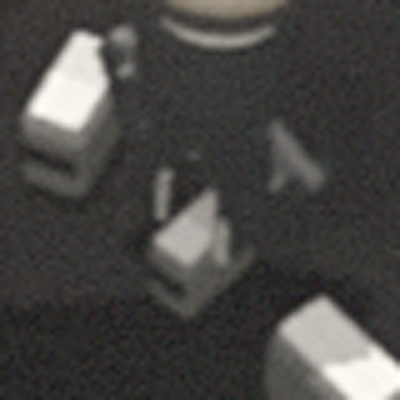

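The knob is held: opening 28.8 mm, grip 40 N, and its near face corners in the side crop are at (155,238) and (188,268). Lifting it and carrying it above the stem, turned to about -44° in the world frame.

carry_out:
  targets: [255,0,0,20,0,255,0,0,40,0,255,0,0,50,0,255,0,0,50,0,255,15,40,20,-8,255,15,40,0,-8,255,15,45,0,-8,255,15,45,0,-8,255,5,45,0,-8,255,0,45,0,-8,255,0,40,0,-2.5,255,0,20,0,0,255,0,10,-10,0,255,0,0,-15,0,255,0,0,0,0,255,0,0,0,0]

```text
t: 6.3
eef_pos: [0.5062, 0.0272, 0.1604]
tool_rot: [-0.0, 0.357, 0.934, -0.001]
contact_force: [0.6, -0.1, -0.1]
gripper_width: 0.337
grasp_force: 39.7
```

Run:
```python
from h import *
ims=[]
for n,(u,v) in(("top",(301,228)),("side",(287,200))):
    c=grab(n); ims.append(cv2.resize(c["frame"][v-40:v+40,u-40:u+40],(400,400),interpolation=cv2.INTER_CUBIC))
save(np.hstack(ims),"pics/s1.png"); o=bot.get_obs(); print(o["eef_pos"],o["tool_rot"],o["contact_force"],o["torque"],o["q"])
```

```text
[0.50695523 0.02760893 0.16126034] [2.75148130e-04 3.57040232e-01 9.34088966e-01 4.40658739e-06] [-0.54377717  0.90302266 -0.6019281 ] [-0.00842188  0.02200686 -0.00883456] [-0.60024933  0.26761557  0.50284979  2.02028146 -0.16420029  0.8916598
  0.83168507]
```

View pics/s1.png

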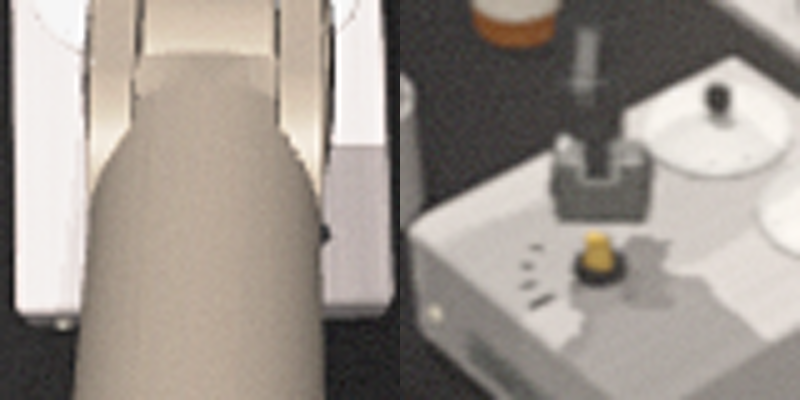

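The side crop shows the knob hanging over the stem. Its underside edge runs from (557,218) to (645,222), the brass top is at (597,238) and the collar at (600,266). The view is square onto the knob's long side, so I can compare the two directly in this camera.

Run:
```python
from h import *
fs=[]
for i in range(6): c=grab("side"); fs.append(c["frame"].astype(float))
F=np.mean(fs,0); g=F.mean(2); np.save("F.npy",F)
for r in(196,198,200,202): print(r,g[r,274:301].astype(int))
for r in(210,212,213,214,215): print(r,g[r,278:298].astype(int))
print("brass sat")
for r in range(204,216): print(r,(F[r,280:296,0]-F[r,280:296,2]).astype(int))
print("col knob");
for u in(281,287,292): print(u,g[190:210,u].astype(int))
print("col collar",g[204:222,287].astype(int))
p=bot.get_obs()["eef_pos"]; yaw=np.radians(-41.8); ex=np.array([np.cos(yaw),np.sin(yaw),0]); ey=np.array([-ex[1],ex[0],0])
u0=np.array([p[0],p[1],p[2]-.0078]); print("tcp",p)
print("knob near bottom corners pred",proj(c,[u0-.027*ex-.015*ey,u0+.027*ex-.015*ey]))
S=np.array([.5095,.041,0]); th=np.linspace(0,2*np.pi,73); ci=.016*np.c_[np.cos(th),np.sin(th),0*th]
for z in(.1,.105): q=proj(c,S+[0,0,z]+ci); print("collar",z,q.min(0),q.max(0))
print("stem top",proj(c,S+[0,0,.126]), "per mm: ex",proj(c,S+[0,0,.126]+.01*ex)-proj(c,S+[0,0,.126]),"ey",proj(c,S+[0,0,.126]+.01*ey)-proj(c,S+[0,0,.126]))
```

```text
196 [216 207 172 103  81  92  94  94  99 107 106 112 114 115 118 118 112  96
  95  94  95  87  91 149 196 203 203]
198 [217 212 183 118  85  89  93  94  93  95  94  93  92  93  93  94  95  95
  95  96  97  87 100 158 199 203 201]
200 [203 200 188 153 102  89  91  91  94  93  96  94  92  95  94  93  93  94
  95  95  92  94 121 170 198 202 201]
202 [191 191 188 166 115  85  88  90  91  93  93  94  91  91  93  90  92  91
  91  93  89  99 142 185 200 201 201]
210 [191 191 191 183 157 131 124 128 130 130 120 107 107 123 143 149 149 148
 148 149]
212 [191 192 185 153  90  81 112 127 131 132 123  94  65  79 119 147 151 151
 149 149]
213 [192 191 181 135  76  67  87  98 112 118 112  82  58  71 109 141 150 149
 148 148]
214 [193 193 181 141  75  53  59  65  73  79  75  60  57  72 109 136 140 143
 149 149]
215 [193 195 190 163  98  54  53  54  54  54  54  54  62  89 120 137 138 142
 148 150]
brass sat
204 [11 12 11 10  9 10 10  8  9 12 10 11 12 11 12 11]
205 [13 12 11 12 15 22 19 14 13 12 12 13 13 13 13 12]
206 [13 12 11 17 40 67 58 40 24 14 13 13 13 13 13 13]
207 [ 12  12  13  28  76 112 106 
[... 510 characters left out ...]
 112 102  97  94  93  94  92  91  91  90  98 145 187 193 193
 192 191]
287 [ 69  70  69  67  67  90 115 101  93  92  95  95  91  92 135 185 189 166
 135 129]
292 [154 160 153 116  96  96  95  94  95  94  95  94  91  93 139 196 202 188
 164 149]
col collar [135 185 189 166 135 129 130 133 132 118  79  54  64 106 153 159 158 158]
tcp [0.50683923 0.02849175 0.16122419]
knob near bottom corners pred [[276.78782189 205.21445862]
 [296.21392135 205.91314939]]
collar 0.1 [280.34087545 210.30277282] [291.43627787 217.56222385]
collar 0.105 [280.26095913 208.9935882 ] [291.38336374 216.24677701]
stem top [[285.54296882 207.00488385]] per mm: ex [[3.4953969  0.12619642]] ey [[ 0.35344565 -2.24185699]]
```

carry_out:
  targets: [255,3,13,0,0,255,0,0,-10,0,255,0,0,-10,0,255,0,0,0,0,255,0,0,0,0,255,0,0,0,0]
  newtons: 30

```text
t: 7.3
eef_pos: [0.5097, 0.0414, 0.1409]
tool_rot: [-0.0, 0.356, 0.934, -0.0]
contact_force: [-0.1, 0.1, -0.7]
gripper_width: 0.338
grasp_force: 39.7
```

Run:
```python
from h import *
fs=[]
for i in range(3): c=grab("side"); fs.append(c["frame"].astype(float))
F=np.mean(fs,0).astype(np.uint8); save(cv2.resize(F[180:225,260:320],(800,600),interpolation=cv2.INTER_CUBIC),"pics/s2.png")
o=bot.get_obs(); print(o["eef_pos"],o["contact_force"],o["torque"])
```

```text
[0.50987463 0.04153491 0.14119606] [-0.41873373 -0.27917724 -1.6576173 ] [-0.02335822  0.02926697  0.00516383]
```

View pics/s2.png

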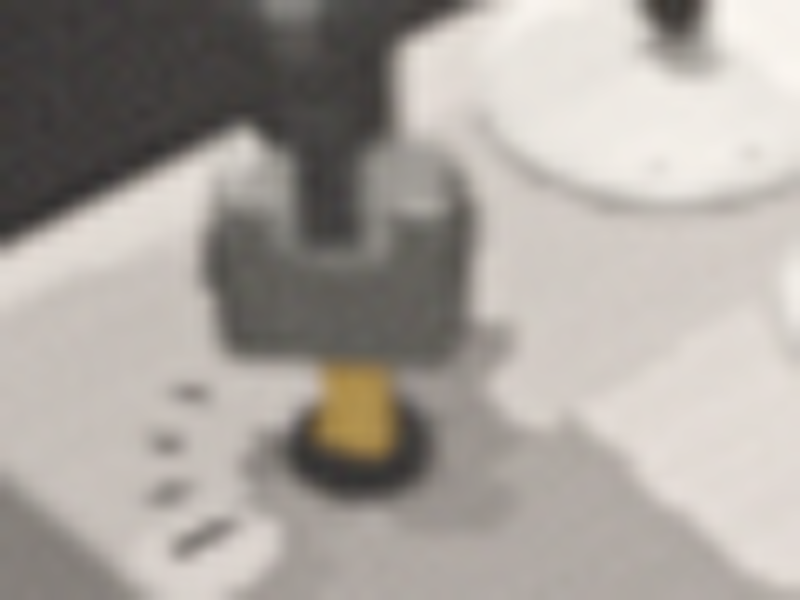

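The knob is over the stem: underside edge from (222,355) to (465,358), collar spanning 290–432 and brass near 358. It seems slightly left of the stem, so I'll quantify that in the side view.

```bash
cat > fit.py <<'E'
from h import *
F=np.mean([(lambda c:c["frame"].astype(float))(grab("side")) for i in range(6)],0); c=grab("side"); g=F.mean(2)
def edges(row,a,b,arr,lv=None):
    s=arr[row,a:b]; m=len(s)//2; out=[]
    for sg in(-1,1):
        i=m
        L=lv
        while (s[i]<L): i+=sg
        out.append(a+i-sg*(s[i]-L)/(s[i]-s[i-sg]))
    return np.round(out+[np.mean(out)],2)
p=bot.get_obs()["eef_pos"]; yaw=np.radians(-41.8); ex=np.array([np.cos(yaw),np.sin(yaw),0]); ey=np.array([-ex[1],ex[0],0])
u0=np.array([p[0],p[1],p[2]-.0078])
for z in(0,.01,.02): q=proj(c,[u0-.027*ex-.015*ey+[0,0,z],u0+.027*ex-.015*ey+[0,0,z]]); print("pred",z,q.round(2).tolist(),q[:,0].mean().round(2))
for r in range(198,208): print(r,edges(r,268,302,g,140))
print(g[200:212,282].astype(int),g[200:212,291].astype(int))
for r in range(211,217): print("collar",r,edges(r,279,294,g,105) if g[r,286]<105 or 1 else 0)
E
python3 fit.py
```

```text
pred 0 [[275.28, 207.99], [294.37, 208.68]] 284.83
pred 0.01 [[275.09, 205.26], [294.28, 205.95]] 284.69
pred 0.02 [[274.9, 202.51], [294.19, 203.2]] 284.54
198 [274.72 295.07 284.89]
199 [274.6  294.81 284.7 ]
200 [274.6  294.75 284.67]
201 [274.95 294.7  284.83]
202 [275.51 294.58 285.04]
203 [275.6  294.5  285.05]
204 [275.67 294.99 285.33]
205 [275.97 295.52 285.75]
206 [276.59 294.77 285.68]
207 [283.51 293.74 288.63]
[ 97  94  95  96  96  91 115 168 192 189 156 111] [ 98  94  92  95  94  94  97 120 148 145 121  88]
collar 211 [349.5  277.53 313.52]
collar 212 [270.9 279.5 275.2]
collar 213 [284.38 285.37 284.88]
collar 214 [280.63 291.86 286.24]
collar 215 [281.46 291.5  286.48]
collar 216 [282.75 290.55 286.65]
```

carry_out:
  targets: [255,0.5,-0.5,-3,0,255,0,0,-3,0,255,0,0,-2,0,255,0,0,-2,0,255,0,0,-1,0,255,0,0,0,0,255,0,0,0,0]

```text
t: 8.5
eef_pos: [0.5102, 0.0412, 0.13]
tool_rot: [0.0, 0.356, 0.934, 0.0]
contact_force: [0.3, 0.3, -1.6]
gripper_width: 0.336
grasp_force: 39.7
```

```bash
python3 -c "
from h import *
import cv2
o=bot.get_obs(); print(o['eef_pos'],o['contact_force'],o['torque'])"
```

```text
[0.51022374 0.04115824 0.12997267] [ 0.32533503  0.3369261  -1.57155103] [ 0.03192451  0.01219428 -0.00061137]
```

carry_out:
  targets: [255,0,0,-1,0,255,0,0,-1,0,255,0,0,-1,0,255,0,0,-1,0,255,0,0,0,0,255,0,0,0,0]

```text
t: 9.1
eef_pos: [0.5102, 0.0411, 0.1259]
tool_rot: [0.0, 0.356, 0.934, -0.0]
contact_force: [0.7, 0.4, -1.0]
gripper_width: 0.334
grasp_force: 39.7
```

carry_out:
  targets: [255,0,0,-1,0,255,0,0,-1,0,255,0,0,-1,0,255,0,0,0,0,255,0,0,0,0]

```text
t: 9.6
eef_pos: [0.5106, 0.0412, 0.1232]
tool_rot: [0.0, 0.356, 0.934, 0.0]
contact_force: [0.1, 0.7, 1.9]
gripper_width: 0.338
grasp_force: 40.1
```

carry_out:
  targets: [255,0,0,-1,0,255,0,0,-1,0,255,0,0,0,0,255,0,0,0,0]

```text
t: 10.0
eef_pos: [0.5105, 0.0412, 0.1211]
tool_rot: [0.0, 0.356, 0.934, 0.0]
contact_force: [0.5, 0.9, 4.3]
gripper_width: 0.334
grasp_force: 40.3
```

Contact is on the ceiling of the recess at about 5 N, with no side load. In the side crop the tang's lower edge slopes down to the right, which puts it further clockwise, so I'll sweep that way under light pressure.

carry_out:
  targets: [255,0,0,0,-2,255,0,0,0,-2,255,0,0,0,-2,255,0,0,0,-2,255,0,0,0,0,255,0,0,0,0]

```text
t: 10.6
eef_pos: [0.5106, 0.0409, 0.1209]
tool_rot: [0.001, 0.42, 0.907, -0.0]
contact_force: [3.6, -0.8, -1.4]
gripper_width: 0.336
grasp_force: 39.6
```

carry_out:
  targets: [255,0,0,0,-2,255,0,0,0,-2,255,0,0,0,0,255,0,0,0,0]

```text
t: 11.0
eef_pos: [0.5104, 0.0408, 0.1209]
tool_rot: [0.0, 0.451, 0.892, -0.0]
contact_force: [4.2, -1.8, -1.1]
gripper_width: 0.338
grasp_force: 39.6
```

carry_out:
  targets: [255,0,0,0,-2,255,0,0,0,-2,255,0,0,0,0,255,0,0,0,0]

```text
t: 11.4
eef_pos: [0.5104, 0.0408, 0.121]
tool_rot: [0.0, 0.482, 0.876, -0.0]
contact_force: [4.0, -2.1, -2.3]
gripper_width: 0.34
grasp_force: 39.6
```

The vertical force vanished and a small side force appeared, so the tang is in the slot. Easing toward the side force and lowering.

carry_out:
  targets: [255,0.6,-0.3,-1,2,255,0,0,-1,0,255,0,0,-1,0,255,0,0,-1,0,255,0,0,0,0,255,0,0,0,0]

```text
t: 12.0
eef_pos: [0.5104, 0.0407, 0.1167]
tool_rot: [-0.0, 0.468, 0.884, -0.0]
contact_force: [2.3, -2.6, -0.7]
gripper_width: 0.334
grasp_force: 39.7
```

```bash
python3 -c "
from h import *
o=bot.get_obs(); print(o['eef_pos'],o['contact_force'],o['torque'])"
```

```text
[0.51040266 0.04066921 0.11669691] [ 2.31981692 -2.60237099 -0.69149094] [-0.72858728 -0.48974801 -0.06246745]
```

carry_out:
  targets: [255,0.3,-0.4,-1,0,255,0,0,-1,0,255,0,0,-1,0,255,0,0,-1,0,255,0,0,0,0,255,0,0,0,0]

```text
t: 12.6
eef_pos: [0.5109, 0.0405, 0.1128]
tool_rot: [-0.0, 0.467, 0.884, -0.0]
contact_force: [0.6, -1.6, -0.1]
gripper_width: 0.338
grasp_force: 39.8
```

carry_out:
  targets: [255,0,0,-1,0,255,0,0,-1,0,255,0,0,0,0,255,0,0,0,0]

```text
t: 13.0
eef_pos: [0.5111, 0.0403, 0.1125]
tool_rot: [-0.0, 0.468, 0.884, 0.0]
contact_force: [-5.4, -2.2, 18.9]
gripper_width: 0.337
grasp_force: 42.1
```

The knob stopped firmly at TCP z 0.1125, which matches the home height worked out from the grasp. Relieving the press and turning it counterclockwise.

carry_out:
  targets: [255,0,0,1,0,255,0,0,0,4,255,0,0,0,4,255,0,0,0,4,255,0,0,0,4,255,0,0,0,4,255,0,0,0,0,255,0,0,0,0]

```text
t: 13.8
eef_pos: [0.5112, 0.0406, 0.1126]
tool_rot: [-0.0, 0.307, 0.952, 0.0]
contact_force: [-2.4, -0.6, 8.1]
gripper_width: 0.334
grasp_force: 40.7
```

```bash
python3 -c "
from h import *
o=bot.get_obs(); print(o['eef_pos'],o['contact_force'],o['torque'])"
```

```text
[0.5111521  0.04064029 0.11263646] [-2.41830942 -0.64268239  8.05129546] [-0.15356582  0.43209218 -0.01457671]
```

carry_out:
  targets: [255,0.2,0,0.5,4,255,0,0,0,4,255,0,0,0,4,255,0,0,0,4,255,0,0,0,4,255,0,0,0,4,255,0,0,0,4,255,0,0,0,0,255,0,0,0,0]

```text
t: 14.7
eef_pos: [0.5108, 0.0412, 0.1126]
tool_rot: [-0.001, 0.068, 0.998, 0.001]
contact_force: [-1.7, 0.8, 6.0]
gripper_width: 0.335
grasp_force: 40.4
```

```bash
python3 -c "
from h import *
o=bot.get_obs(); print(o['eef_pos'],o['contact_force'],o['torque'])"
```

```text
[0.5107683  0.04116779 0.11264638] [-1.68934581  0.83915042  5.95606807] [ 0.31121672  0.58026923 -0.04755719]
```

carry_out:
  targets: [255,0,0,0.3,3,255,0,0,0,3,255,0,0,0,2,255,0,0,0,0,255,0,0,0,0]

```text
t: 15.2
eef_pos: [0.5107, 0.0412, 0.1127]
tool_rot: [-0.001, -0.002, 1.0, 0.0]
contact_force: [-3.1, 2.4, 3.7]
gripper_width: 0.337
grasp_force: 40.1
```

carry_out:
  targets: [255,0,0,0,2,255,0,0,0,1,255,0,0,0,0,255,0,0,0,0]

```text
t: 15.6
eef_pos: [0.5107, 0.0412, 0.1127]
tool_rot: [-0.001, -0.028, 1.0, 0.0]
contact_force: [-3.6, 3.4, 5.0]
gripper_width: 0.336
grasp_force: 40.1
```

```bash
python3 -c "
from h import *
o=bot.get_obs(); print(o['eef_pos'],o['tool_rot'],o['contact_force'],o['torque'])"
```

```text
[0.51067893 0.04123076 0.11265634] [-5.63900900e-04 -2.81279939e-02  9.99604079e-01  4.27448646e-04] [-3.61227399  3.37715915  5.00317541] [ 0.9858116   0.95323204 -0.06270875]
```

carry_out:
  targets: [255,0,0,0,2,255,0,0,0,2,255,0,0,0,0,255,0,0,0,0]

```text
t: 16.0
eef_pos: [0.5106, 0.0413, 0.1127]
tool_rot: [-0.001, -0.063, 0.998, 0.0]
contact_force: [-4.8, 3.0, 4.5]
gripper_width: 0.34
grasp_force: 40.1
```

Run:
```python
from h import *
c=grab("side"); save(cv2.resize(c["frame"][180:225,260:320],(800,600),interpolation=cv2.INTER_CUBIC),"pics/s3.png")
o=bot.get_obs(); print(o['eef_pos'],o['tool_rot'],o['contact_force'],o['torque'])
```

```text
[0.51057254 0.0412687  0.11262896] [-6.51762225e-04 -6.30402944e-02  9.98010661e-01  4.64920189e-04] [-4.76380106  4.07580429  5.35394618] [ 1.07263625  0.98333342 -0.08892815]
```

View pics/s3.png

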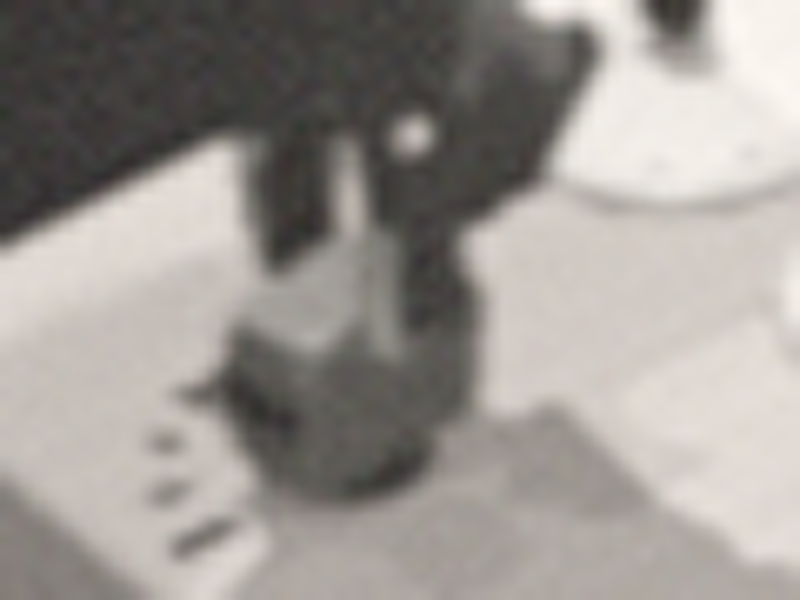

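The knob sits on the collar at (350,490) with no gap, and its length points at the long mark at (205,535). Torque has risen to 0.09 N m, above the stem's friction, so it's at the stop. Relaxing, releasing and lifting away.

carry_out:
  targets: [255,0,0,0,-2,255,0,0,0,0,200,0,0,0,0,120,0,0,0,0,60,0,0,0,0,0,0,0,0,0,0,0,0,0,0,0,0,0,0,0,0,0,0,0,0,0,0,0,10,0,0,0,0,20,0,0,0,0,40,0,0,0,0,50,0,0,-45,0,30,0,0,-45,-20,0,0,0,0,-45,0,0,0,0,-45,0,0,0,0,0,0,0,0]

```text
$.targets: bad value
```

Run:
```python
from h import *
ims=[]
for n,(u,v) in(("top",(301,228)),("side",(287,205))):
    c=grab(n); ims.append(cv2.resize(c["frame"][v-25:v+25,u-25:u+25],(400,400),interpolation=cv2.INTER_CUBIC))
    S=np.array([.5105,.041,0]);a=np.radians(2.6); ex=np.array([np.cos(a),np.sin(a),0]); ey=np.array([-ex[1],ex[0],0])
    for nm,z in(("home",.149),("+4mm",.153)): print(n,nm,((proj(c,[S+[0,0,z]+i*.027*ex+j*.015*ey for i,j in((-1,-1),(1,-1),(1,1),(-1,1))])-[u-25,v-25])*8).round(0).tolist())
save(np.hstack(ims),"pics/end.png"); o=bot.get_obs(); print(o['eef_pos'],o['contact_force'],o["gripper_width"],o["t"])
```

```text
top home [[242.0, 259.0], [238.0, 105.0], [152.0, 108.0], [155.0, 261.0]]
top +4mm [[241.0, 257.0], [238.0, 104.0], [152.0, 106.0], [155.0, 260.0]]
side home [[154.0, 218.0], [274.0, 153.0], [221.0, 114.0], [101.0, 177.0]]
side +4mm [[154.0, 209.0], [274.0, 145.0], [221.0, 105.0], [101.0, 168.0]]
[0.51057059 0.04127531 0.11262496] [-4.31457793  3.64283311  5.33832388] 0.335906950011665 16.15
```

View pics/end.png

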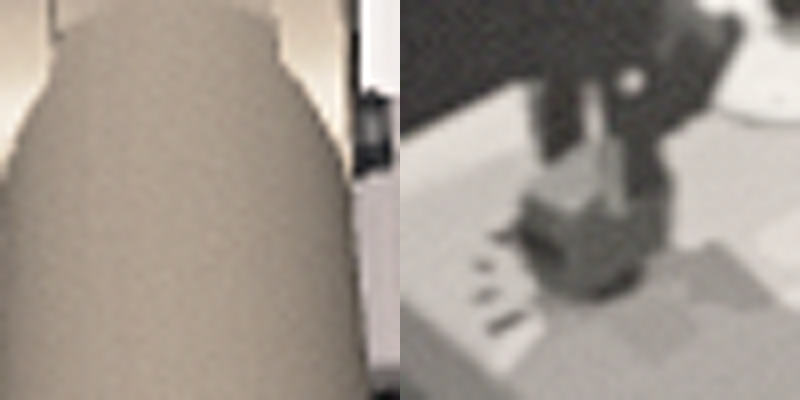

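That call was refused because I miscounted the values in a row, so the arm still holds the knob and the picture shows the same grip as before. Sending the release again.

carry_out:
  targets: [255,0,0,0,-2,255,0,0,0,0,200,0,0,0,0,120,0,0,0,0,60,0,0,0,0,0,0,0,0,0,0,0,0,0,0,0,0,0,0,0,0,0,0,10,0,0,0,0,20,0,0,0,0,40,0,0,0,0,50,0,0,0,-45,30,0,0,0,-45,0,0,0,0,-45,0,0,0,0,-45,0,0,0,0,-45,0,0,0,0,0,0,0]

```text
t: 17.95
eef_pos: [0.5098, -0.1887, 0.2617]
tool_rot: [0.001, -0.041, 0.999, -0.002]
contact_force: [-1.0, -0.4, -0.5]
gripper_width: 0.997
grasp_force: 0.0
```

Run:
```python
from h import *
ims=[]
for n,(u,v) in(("top",(301,228)),("side",(287,205))):
    c=grab(n); ims.append(cv2.resize(c["frame"][v-25:v+25,u-25:u+25],(400,400),interpolation=cv2.INTER_CUBIC))
save(np.hstack(ims),"pics/end2.png"); o=bot.get_obs(); print(o['eef_pos'],o['contact_force'],o["gripper_width"],o["t"])
```

```text
[ 0.5109375  -0.18234867  0.26104148] [ 0.79983168  1.01499997 -0.1356616 ] 1.000877655193667 18.05
```

View pics/end2.png

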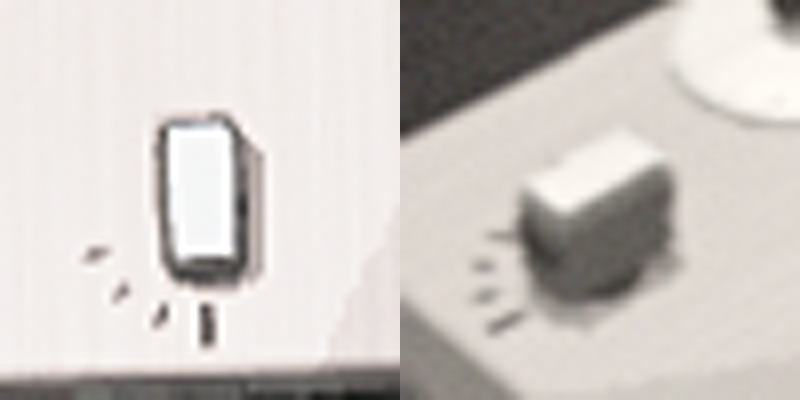

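The knob is upright on its collar, with its face centred at (203,192) in the top crop. Its length points at the long mark at (207,325), and the gripper is clear.

```bash
python3 -c "
from station import bot
print(bot.hand_in())"
```

```text
the job is handed in; nothing more can be done
None
```

The knob is back on its stem, turned counterclockwise to the off stop and released, and I handed the job in at about 18 s; the hand-in returned no verdict, and I didn't re-check the pitcher, tamper or bottle.

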